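Step a spacer along a tool rack to set equal divider gaps

TASK

Set the two sliding dividers of the tool rack to equal gaps with the hooked spacer held in the gripper. Hook it over the divider next to the end stop, draw that divider along until the spacer's thick leg just presses against the end stop, and pause there; then step the spacer over to the second divider and draw it up in the same way until the thick leg just presses against the first divider, without shifting that one. Work gently, move the dividers only with the spacer, and at the end stand the spacer upright on the table beside the rack, leaving the other things where they are.

Things in the scene. Friction and masses are not known exactly. Their poses are not given: they have to be found in the camera images.
- rack: Low aluminium rail, 78 x 210 mm and 14 mm high, screwed down flat on the table (it does not move). Origin: centre of its underside. Its y axis runs along the rail towards the wooden end stop; the dividers slide along y; z is up.
- end_stop: Fixed wooden block across the rail at its +y end, 64 mm wide, 18 mm thick along the rail, top 50 mm above the table. Origin: centre of its underside, on the rail, 14 mm above the table; axes as the rack's. Its face towards the dividers is at y = +80 mm in the rack's frame, 9 mm from its own origin.
- divider_1: Wooden plate next to the end stop, 64 mm wide, 12 mm thick along the rail up to 38 mm above the table, then tapering to a 3 mm crest at 56 mm. Origin: centre of its foot, 14 mm above the table; axes as the rack's. Slides along the rack's y only, takes about 3.5 N, stays where left. Starts 35 to 55 mm clear of the end stop; set, the gap is 25 mm and its origin at y = +49 mm in the rack's frame.
- divider_2: The same plate as divider_1, farther from the end stop (-y side); same origin, axes and sliding force. Set, its clear gap to divider_1 is 25 mm too, the two origins 37 mm apart.
- spacer: Loose 0.15 kg aluminium U, open below, 44 (x) x 45 (y) mm; origin: centre of underside. Along y: thin leg -22.5 to -14.5, slot to +5.5, thick leg to +22.5 mm; legs 34 mm high, bridge to 46. On it a wooden handle bar, 100 (x) x 24 (y) mm, z 47 to 82, fixed up to 7 mm off centre in y, differently each time. Slot straddles a divider, thick leg towards the end stop; both legs touching = 25 mm gap.
- thread_white: Reel of white thread, 38 mm across, 50 mm high, standing; bystander. Origin: centre of its underside.
- wax_block: Yellow wax block 34 x 52 x 22 mm; bystander. Origin: centre of its underside.
- bottle_3: Small brown dropper bottle, 33 mm across, 102 mm high, standing; bystander. Origin: centre of its underside.

How it is judged:
By the outcome, as a careful person would: the job done as asked, in the order asked, and still so for the second after the job is handed in, with the robot touching nothing.
It also fails if it takes over 67 s, if anything falls off the work surface, if the arm or the gripper's body presses on something with over 40 N, if the wrist force passes 120 N, or if a joint passes its speed limit or range.

ROBOT

A 6-joint arm with a two-finger parallel gripper is mounted at the origin on the work surface; the furniture and walls round the work are solid. World frame = base frame: x ahead of the robot, y to its left, z up, the work surface at z = 0. Lengths are in m, angles in rad, forces in N, time in s.
With the tool pointing down it reaches from about 0.2 to 0.875 m from the base axis. Payload 3.4 kg.
Tool frame: the origin (TCP) lies midway between the tips of the shut fingers; the grasp point (between the pads) lies 19 mm behind it; z points along the fingers, y is the line along which they close (so a half turn about z gives the same grasp; the last joint's range is limited). The gripper opens to 94 mm and grips with 3 to 60 N. Pads are 16 mm wide; open, the fingers measure 119 mm over their backs; the gripper's body (75 mm by 177 mm) begins 78 mm behind the grasp point.
Start: joints at [-1.245, 0.276, 1.505, -0, 1.361, -0.121], TCP at [0.248, -0.519, 0.205] pointing down, gripper open.
Joint ranges: [-2.89, 2.89], [-0.75, 2.08], [0.22, 2.7], [-1.18, 4.32], [0.11, 2.71], [-2.7, 2.7]. Speed limits (rad/s): [2.57, 2.57, 3.14, 3.14, 3.14, 3.14].

INTERFACE

Orientations are given as a unit quaternion [x, y, z, w].
In Python, from bench import observe, snapshot, camera_params, sign_off gives the robot as it stands.
- The arm moves only by the tool play_rows, never from a script. Its arguments are lists of equal length, an entry for each row: "gripper": the finger opening in mm, from 0 to 94; "delta_pos": the shift along the tool's x, y, z in units of 30 mm (1.0 is 30 mm), a list of three; "rotation": the turn, a rotation vector about the tool's x, y, z in units of 5 degrees (1.0 is 5 degrees), a list of three. In form: {"gripper": [gripper, ...], "delta_pos": [[x, y, z], ...], "rotation": [[ax, ay, az], ...]}. A call has 1 to 12 rows; each row shifts and turns the commanded pose from where the row before left it, along the tool's axes as they then stand; what a row does not reach is not made up. A row lasts 1/10 s, in which the tool goes at most 50 mm and 8.59 degrees, less where a joint would pass 70% of its speed; a pose out of reach is approached as far as the arm can. A call is refused whole if a number of a shift passes 1 or a number of a turn 1, either way. A call with a gripper value outside its range is refused whole. The fingers move at their own pace and stop on an object; "squeeze" is the grip in N (left out, the last holds). Time passes only in rows, so rows that do not move let the fingers close. It gives the time, the measured TCP pose, the force, the opening and the grip force at its end, in the units of the state.
- observe(): the state, without advancing time (a new reading comes with each control period).
- snapshot(name): name is "scene" or "top" or "wrist"; returns the picture (420x560x3 uint8, red, green, blue); there is no depth.
- camera_params(name): a dict with "K" (3x3 intrinsics, pixels), "dist" ([k1, k2, p1, p2, k3] as OpenCV has them; the pictures are not rectified), "rvec" (rotation vector, rad) and "tvec" (3), from world to camera coordinates, as OpenCV has them. Camera axes: x right, y down, z forward; pixel columns grow to the right and rows downward; lengths in m; the calibration is good to about 2 mm. A picture is of the moment at which its call begins: read the wrist's pose just before it. camera_params takes no time and is no camera call; for the wrist camera it gives the pose at the moment of the call.
- sign_off(): hands the job in; it is judged then, once.
The state is a dict: "clock": time; "joint_positions": joint angles; "joint_vel": joint speeds; "tau": joint torques, N m; "position": TCP position; "tool_rot": TCP orientation; "wrist_force": force on the tool from outside, world axes, zero at the start; "torque": the same for the moment, N m; "width": finger opening in m; "grip_force": force on a finger pad.
Only numpy, scipy, OpenCV 4.12 (cv2) and the standard library are available. Lean on these libraries where they do the work, as an engineer would, in place of code of your own. Each camera call takes 0.05 s, during which the arm holds its last target. There are 200 camera calls.

## Working session

There is one attempt and no reset: what is moved stays moved. The work goes in short steps, Python scripts to look and compute and a tool call to move; the robot and the scene stay as the last step left them, time stands still between calls to the robot, and variables do not carry over. Pictures are saved under pics/ and viewed, at most 10 in all, crops included, and the job is handed in when it is done.

Besides the shell and the picture viewer there is one more tool, called after "Emit:" in YAML: its name, and indented under it one key for each argument. play_rows: Moves the arm, as the interface text tells. Its arguments: {"type":"object","properties":{"gripper":{"type":"array","items":{"type":"number"}},"delta_pos":{"type":"array","items":{"type":"array","items":{"type":"number"}}},"rotation":{"type":"array","items":{"type":"array","items":{"type":"number"}}},"squeeze":{"type":"number"}},"required":["gripper","delta_pos","rotation"]}

```bash
mkdir -p pics; ls
python3 - <<'E'
from bench import *
import cv2,numpy as np
o=observe(); print(o)
for n in ("scene","top"):
    cv2.imwrite(f"pics/{n}0.png",snapshot(n)[:,:,::-1]); p=camera_params(n); R=cv2.Rodrigues(np.array(p["rvec"]))[0]; print(n,p["K"],p["dist"],-R.T@np.array(p["tvec"]).ravel(),R[2])
E
```

```text
pics
{'clock': 0.0, 'joint_positions': array([-1.24498716e+00,  2.76586341e-01,  1.50613096e+00, -3.07537956e-06,
        1.36068087e+00, -1.21001552e-01]), 'joint_vel': array([ 3.07154465e-05,  1.62717080e-04, -3.53843029e-04,  4.57075928e-04,
       -6.98844621e-04,  1.92004879e-03]), 'tau': array([ 1.75478493e-03, -4.04579043e+01, -2.37230945e+01,  7.05202133e-02,
        3.46583559e-02, -1.54419881e-04]), 'position': array([ 0.24826279, -0.51801331,  0.20461054]), 'tool_rot': array([ 9.75148173e-01,  2.21551857e-01, -9.37801577e-05, -8.97875852e-04]), 'wrist_force': array([ 0.36419525,  0.10930646, -0.7539992 ]), 'torque': array([ 0.00339828,  0.027941  , -0.05759445]), 'grip_force': 0.0, 'width': 0.09387232706257811}
scene [[425.25315407   0.         276.59544788]
 [  0.         425.25315407 213.93195894]
 [  0.           0.           1.        ]] [-0.13421218  0.          0.          0.          0.        ] [ 0.0249381  -0.78082291  0.58336401] [ 0.42059773  0.73865549 -0.52676904]
top [[430.50096327   0.         275.84243799]
 [  0.         430.50096327 213.75437234]
 [  0.           0.           1.        ]] [0.00664107 0.         0.         0.         0.        ] [ 0.38109473 -0.01730691  0.96619344] [ 0.08377569 -0.00910936 -0.996443  ]
```

View pics/scene0.png

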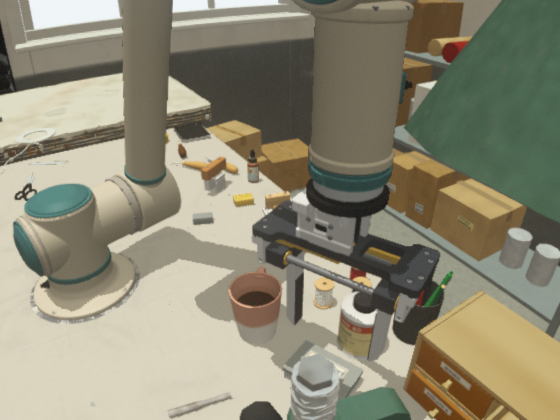

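View pics/top0.png

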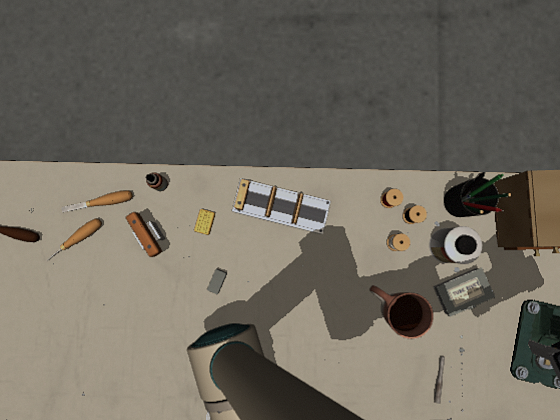

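The scene view shows the spacer (orange handle, about 213,170) beyond the wax and the rack mostly hidden behind the gripper. In the top view the rack is at (282,205) with the end stop on the left at (242,196), dividers at (270,200) and (299,207), the spacer handle at (143,234), the wax at (205,221) and the bottle at (155,181).

```bash
cat > h.py <<'E'
from bench import *
import cv2,numpy as np
from scipy.spatial.transform import Rotation as Ro
def ray(p,pts,z):
    pts=np.array(pts,float).reshape(-1,1,2); u=cv2.undistortPoints(pts,np.array(p["K"]),np.array(p["dist"])).reshape(-1,2)
    R=cv2.Rodrigues(np.array(p["rvec"]))[0]; c=-R.T@np.array(p["tvec"]).ravel()
    d=np.c_[u,np.ones(len(u))]@R; z=np.broadcast_to(z,len(u))
    return c+d*((z-c[2])/d[:,2])[:,None]
def proj(p,P): return cv2.projectPoints(np.array(P,float).reshape(-1,1,3),np.array(p["rvec"]),np.array(p["tvec"]),np.array(p["K"]),np.array(p["dist"]))[0].reshape(-1,2)
E
python3 - <<'E'
from h import *
p=camera_params("top")
pts=[(243,179),(235,213),(330,199),(322,232),(248,180),(270,200),(299,207),(127,216),(137,212),(160,251),(148,257),(155,178),(205,221),(205,365)]
z=[.05,.014,.014,.014,.05,.056,.056,.082,.082,.082,.082,.1,.022,.0]
print(ray(p,pts,z).round(3))
im=cv2.imread("pics/top0.png")
cv2.imwrite("pics/c.png",cv2.resize(im[165:265,115:335],None,fx=3.6,fy=3.6,interpolation=cv2.INTER_CUBIC))
w=camera_params("wrist");R=cv2.Rodrigues(np.array(w["rvec"]))[0]; c=-R.T@np.array(w["tvec"]).ravel()
o=observe();T=Ro.from_quat(o["tool_rot"]); print("cam in tool",T.inv().apply(c-o["position"]),T.inv().apply(R[2]),w["K"])
print("tool axes",T.as_matrix().round(3))
E
```

```text
[[ 0.531  0.047  0.05 ]
 [ 0.461  0.065  0.014]
 [ 0.497 -0.146  0.014]
 [ 0.423 -0.129  0.014]
 [ 0.529  0.036  0.05 ]
 [ 0.487 -0.013  0.056]
 [ 0.473 -0.075  0.056]
 [ 0.444  0.28   0.082]
 [ 0.452  0.26   0.082]
 [ 0.374  0.209  0.082]
 [ 0.361  0.233  0.082]
 [ 0.521  0.221  0.1  ]
 [ 0.441  0.129  0.022]
 [ 0.128  0.121  0.   ]]
cam in tool [ 8.34733405e-02  2.26322336e-05 -1.79455251e-01] [-0.28302241 -0.0014141   0.95911225] [[331.75908449   0.         283.13598981]
 [  0.         331.75908449 206.02877649]
 [  0.           0.           1.        ]]
tool axes [[ 0.902  0.432 -0.001]
 [ 0.432 -0.902  0.001]
 [ 0.    -0.002 -1.   ]]
```

View pics/c.png

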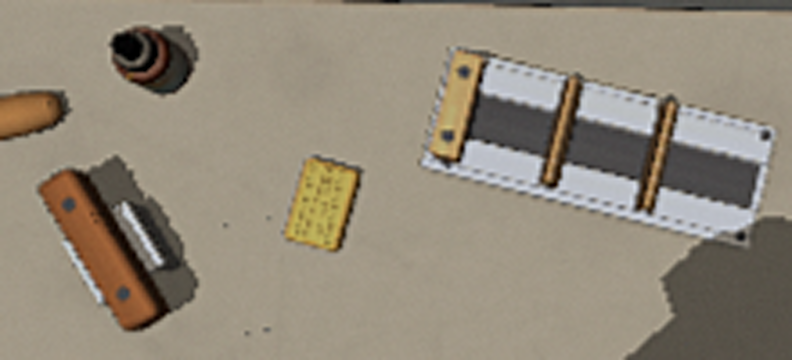

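Run:
```python
from h import *
im=cv2.imread("pics/scene0.png")
cv2.imwrite("pics/c2.png",cv2.resize(im[135:225,170:290],None,fx=6,fy=6,interpolation=cv2.INTER_CUBIC))
```

```text
(no output)
```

View pics/c2.png

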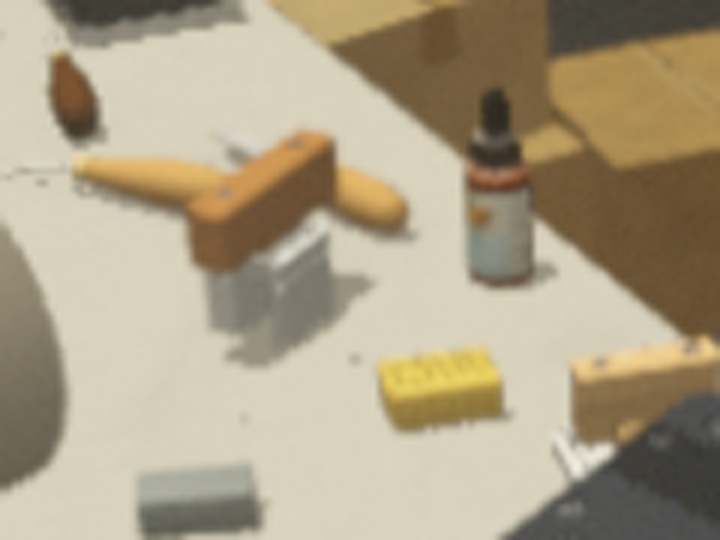

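The scene crop shows the spacer end-on: wide leg on the left (205–270, 290), slot, then thin leg at right (275–330). So the thick leg points towards world +y/−x, giving a yaw of about +31°.

Emit:
play_rows:
  gripper: [94,94,94,94,94,94,94,94,94,94,94]
  delta_pos:
    - [0.75,-0.98,0]
    - [0.75,-0.98,0]
    - [0.75,-0.98,0]
    - [0.75,-0.98,0]
    - [0.75,-0.98,0]
    - [0.75,-0.98,0]
    - [0.75,-0.98,0]
    - [0.75,-0.98,0]
    - [0.75,-0.98,0]
    - [0.75,-0.98,0]
    - [0.75,-0.98,0]
  rotation:
    - [0,0,0]
    - [0,0,0]
    - [0,0,0]
    - [0,0,0]
    - [0,0,0]
    - [0,0,0]
    - [0,0,0]
    - [0,0,0]
    - [0,0,0]
    - [0,0,0]
    - [0,0,0]

```text
clock: 1.2
position: [0.3317, -0.1184, 0.2053]
tool_rot: [0.975, 0.221, 0.0, -0.0]
wrist_force: [1.0, -0.6, 0.4]
width: 0.094
grip_force: 0.0
```

Emit:
play_rows:
  gripper: [94,94,94,94,94,94,94,94,94,94,94]
  delta_pos:
    - [0.75,-0.98,0]
    - [0.75,-0.98,0]
    - [0.75,-0.98,0]
    - [0.75,-0.98,0]
    - [0.75,-0.98,0]
    - [0.75,-0.98,0]
    - [0.75,-0.98,0]
    - [0.75,-0.98,0]
    - [0.4,-0.98,0]
    - [0,0,0]
    - [0,0,0]
  rotation:
    - [0,0,0]
    - [0,0,0]
    - [0,0,0]
    - [0,0,0]
    - [0,0,0]
    - [0,0,0]
    - [0,0,0]
    - [0,0,0]
    - [0,0,-1]
    - [0,0,0]
    - [0,0,0]

```text
clock: 2.3
position: [0.3902, 0.2017, 0.205]
tool_rot: [0.964, 0.264, -0.001, 0.0]
wrist_force: [-0.3, 0.3, -0.3]
width: 0.0938
grip_force: 0.0
```

Run:
```python
from h import *
import pickle
o=observe();p=camera_params("wrist");im=snapshot("wrist")[:,:,::-1]
cv2.imwrite("pics/w1.png",im); pickle.dump((o,p),open("w1.pkl","wb")); print(o["clock"],o["position"],Ro.from_quat(o["tool_rot"]).as_matrix().round(3))
cv2.imwrite("pics/w1b.png",cv2.resize(im,None,fx=1.42,fy=1.42,interpolation=cv2.INTER_CUBIC))
```

```text
2.3 [0.39017837 0.20168457 0.20496505] [[ 0.86   0.51  -0.001]
 [ 0.51  -0.86  -0.001]
 [-0.002  0.    -1.   ]]
```

View pics/w1b.png

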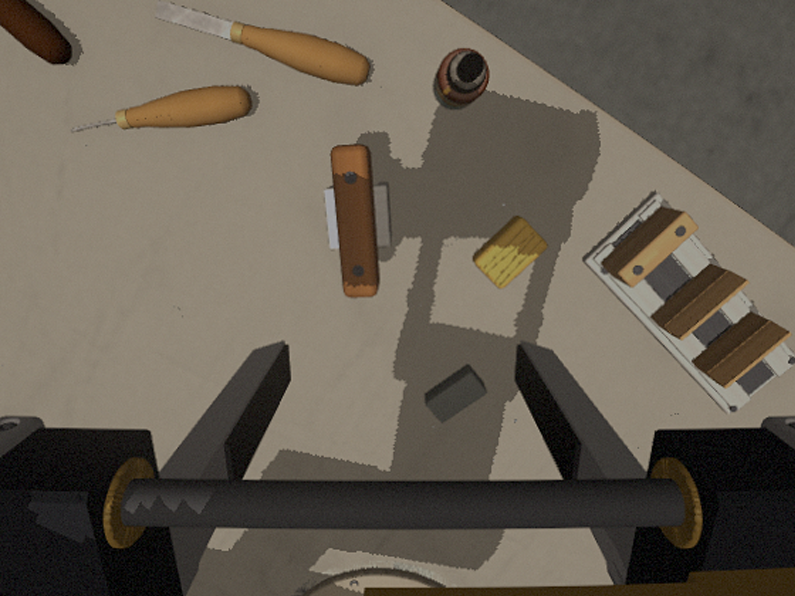

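Run:
```python
from h import *
import pickle
o,p=pickle.load(open("w1.pkl","rb")); s=1.42
def W(pts,z): return ray(p,np.array(pts)/s,z)[:,:2]
sc=W([(350,178),(357,271)],.082); d=sc[0]-sc[1]; print("screws",sc,np.hypot(*d),"yaw",np.degrees(np.arctan2(d[1],d[0])))
L=W([(331,155),(345,290)],.082); print("yawL",np.degrees(np.arctan2(*(L[0]-L[1])[::-1])))
d/=np.hypot(*d); n=np.array([-d[1],d[0]]); c=sc.mean(0); print("c",c)
f=lambda P:[((q-c)@d*1000,(q-c)@n*1000) for q in P]
for nm,pts,z in [("handleL",[(331,155),(345,290)],.082),("handle ends",[(350,146),(361,296)],.082),("bridge L",[(326,188),(335,250)],.046),("bridge R if top",[(387,183),(391,246)],.046),("R if bottom",[(387,183),(391,246)],0.0)]: print(nm,np.round(f(W(pts,z)),1))
im=cv2.imread("pics/w1.png"); cv2.imwrite("pics/c3.png",cv2.resize(im[90:220,215:285],None,fx=4.5,fy=4.5,interpolation=cv2.INTER_CUBIC))
# rack
e=W([(655,193),(585,260),(737,410)],.014); print("rack corners",e, np.hypot(*(e[1]-e[0])),np.hypot(*(e[2]-e[1])))
yr=(e[1]-e[2])/np.hypot(*(e[1]-e[2])); xr=np.array([yr[1],-yr[0]]); print("rack yaw",np.degrees(np.arctan2(xr[1],xr[0])),np.degrees(np.arctan2(*(e[0]-e[1])[::-1])),"centre",e[1]+.039*xr-.105*yr)
```

```text
screws [[0.4327098  0.26504441]
 [0.38255198 0.23207172]] 0.06002503807331696 yaw 33.32006974844473
yawL 34.44146229416177
c [0.40763089 0.24855806]
handleL [[ 44.5  10.7]
 [-42.7   9. ]]
handle ends [[ 49.2  -1.5]
 [-47.4  -1.4]]
bridge L [[ 22.4  21.4]
 [-22.2  18.9]]
bridge R if top [[ 23.7 -21.7]
 [-21.2 -22.1]]
R if bottom [[ 21.1 -20.1]
 [-30.  -20.6]]
rack corners [[ 0.53819684  0.05984959]
 [ 0.46654962  0.07537428]
 [ 0.42691278 -0.13022289]] 0.07330989600517857 0.20938307668016823
rack yaw -10.91210901184294 -12.225980009810874 centre [ 0.48496764 -0.03511001]
```

View pics/c3.png

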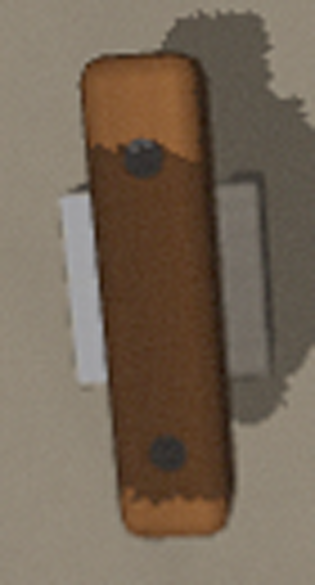

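The crop shows the bridge as a light strip left of the handle (70,280) and a grey strip right of it (245,280). The handle is roughly centred and the screws are at (143,158) and (168,452). Sizes check out: bridge 44 mm long, handle about 97 mm, rack 73×209 mm. Next is the grasp.

Emit:
play_rows:
  gripper: [70,60,60,60,60,60,60,60,60,60]
  delta_pos:
    - [0.65,-0.52,0]
    - [0.65,-0.52,0]
    - [0,0,0.5]
    - [0,0,1]
    - [0,0,1]
    - [0,0,1]
    - [0,0,0.8]
    - [0,0,0.5]
    - [0,0,0.3]
    - [0,0,0]
  rotation:
    - [0,0,0]
    - [0,0,0]
    - [0,0,-0.6]
    - [0,0,0]
    - [0,0,0]
    - [0,0,0]
    - [0,0,0]
    - [0,0,0]
    - [0,0,0]
    - [0,0,0]
  squeeze: 35

```text
clock: 3.35
position: [0.4079, 0.2469, 0.0516]
tool_rot: [0.958, 0.288, -0.001, 0.0]
wrist_force: [-0.1, 1.2, -0.4]
width: 0.0596
grip_force: 0.0
```

Emit:
play_rows:
  gripper: [40,30,25,18,15,15,15,15]
  delta_pos:
    - [0,0,0]
    - [0,0,0]
    - [0,0,0]
    - [0,0,0]
    - [0,0,0]
    - [0,0,0]
    - [0,0,0]
    - [0,0,0]
  rotation:
    - [0,0,0]
    - [0,0,0]
    - [0,0,0]
    - [0,0,0]
    - [0,0,0]
    - [0,0,0]
    - [0,0,0]
    - [0,0,0]

```text
clock: 4.15
position: [0.4086, 0.2485, 0.0527]
tool_rot: [0.957, 0.289, 0.0, -0.0]
wrist_force: [-1.4, 0.3, 3.8]
width: 0.024
grip_force: 35.0
```

Emit:
play_rows:
  gripper: [15,15,15,15,15,15,15,15,15,15,15]
  delta_pos:
    - [0,0,-0.3]
    - [0,0,-0.7]
    - [0,0,-1]
    - [0,0,-1]
    - [0,0,-1]
    - [0,0,-1]
    - [0,0,0]
    - [0,0,0]
    - [0,0,0]
    - [0,0,0]
    - [0,0,0]
  rotation:
    - [0,0,0]
    - [0,0,0]
    - [0,0,1]
    - [0,0,1]
    - [0,0,1]
    - [0,0,1]
    - [0,0,1]
    - [0,0,1]
    - [0,0,1]
    - [0,0,1]
    - [0,0,0.9]

```text
clock: 5.25
position: [0.408, 0.2481, 0.2025]
tool_rot: [0.995, -0.097, -0.0, 0.0]
wrist_force: [-0.4, 0.6, -1.1]
width: 0.0239
grip_force: 35.0
```

Emit:
play_rows:
  gripper: [15,15,15,15,15,15,15,15,15,15,15]
  delta_pos:
    - [0.14,0.5,0]
    - [0.14,0.98,0]
    - [0.14,0.98,0]
    - [0.14,0.98,0]
    - [0.14,0.98,0]
    - [0.14,0.98,0]
    - [0.14,0.98,0]
    - [0.14,0.98,0]
    - [0.14,0.98,0]
    - [0,0.5,0]
    - [0,0,0]
  rotation:
    - [0,0,0]
    - [0,0,0]
    - [0,0,0]
    - [0,0,0]
    - [0,0,0]
    - [0,0,0]
    - [0,0,0]
    - [0,0,0]
    - [0,0,0]
    - [0,0,0]
    - [0,0,0]

```text
clock: 6.35
position: [0.3948, -0.0208, 0.2025]
tool_rot: [0.995, -0.097, -0.0, 0.0]
wrist_force: [0.9, 0.5, -1.7]
width: 0.0242
grip_force: 35.0
```

Run:
```python
from h import *
import pickle
o=observe();p=camera_params("wrist");im=snapshot("wrist")[:,:,::-1];ps=camera_params("scene");s=snapshot("scene")[:,:,::-1]
cv2.imwrite("pics/w2.png",im);cv2.imwrite("pics/s2.png",s); pickle.dump((o,p,ps),open("w2.pkl","wb")); print(o["clock"],o["position"],Ro.from_quat(o["tool_rot"]).as_matrix().round(3),o["width"],o["wrist_force"])
u=proj(ps,o["position"])[0];print(u);x,y=u.astype(int)
a=cv2.resize(im,(800,600),interpolation=cv2.INTER_CUBIC); 
b=cv2.resize(s[max(0,y-45):y+45,max(0,x-60):x+60],(240,180),interpolation=cv2.INTER_CUBIC)
a[420:,560:]=b
cv2.imwrite("pics/w2b.png",a)
```

```text
6.35 [ 0.3948066  -0.02077749  0.20249543] [[ 0.981 -0.192 -0.001]
 [-0.192 -0.981 -0.001]
 [-0.     0.001 -1.   ]] 0.024177244900350232 [ 0.88630287  0.50170331 -1.66687622]
[250.80475831 158.44608285]
```

View pics/w2b.png

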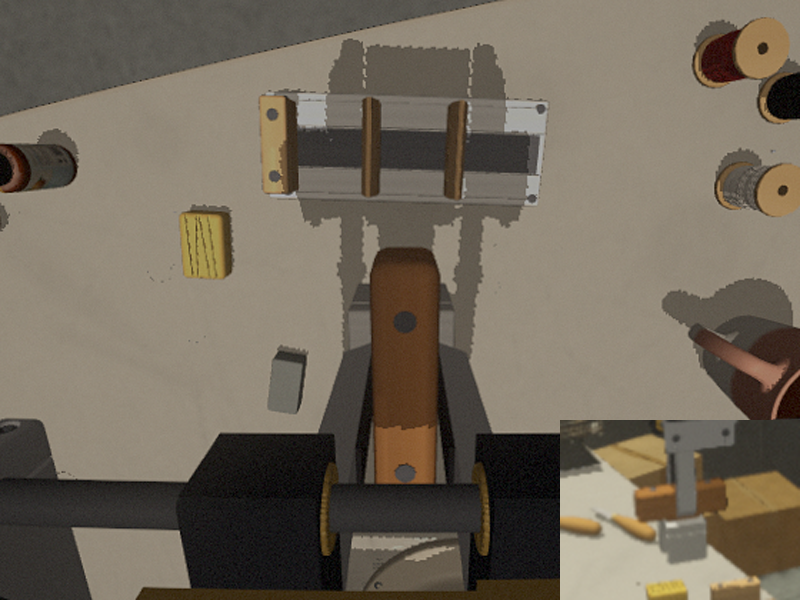

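The wrist view shows the rack with the end stop at left (278,143), divider 1 crest at (371,147) and divider 2 crest at (456,150). The held handle is at (405,370), with bridge edges at columns 349 and 458. I'll measure the rack now and use the first scene picture to confirm numerically which leg is thick.

Run:
```python
from h import *
import pickle
o,p,ps=pickle.load(open("w2.pkl","rb")); s=800/560
T=Ro.from_quat(o["tool_rot"]).as_matrix(); 
# leg check
y=np.radians(33.7); X=np.array([np.cos(y),np.sin(y),0]);Y=np.array([-X[1],X[0],0]); c=np.array([.4080,.2482,0])-Y*.001
im=cv2.imread("pics/scene0.png").astype(int)
P=lambda a,b,z: proj(ps,c+X*a/1e3+Y*b/1e3+[0,0,z/1e3])[0].round(1)
for z in (20,28):
  print("z",z,"thickleg left hyp:",[P(-22,b,z)[0] for b in (22.5,5.5,-14.5,-22.5)],"thin left:",[P(-22,b,z)[0] for b in (22.5,14.5,-5.5,-22.5)],"far",P(22,-22.5,z))
  r=int(round(P(-22,0,z)[1])); print(r,[(k,im[r,k].sum()//3) for k in range(200,230)])
# rack
W=lambda pts,z: ray(p,np.array(pts)/s,z)[:,:2]
near=W([(300,199),(530,206)],.014); far=W([(300,93),(545,101)],.014)
for e in(near,far): d=e[0]-e[1]; print("yaw rack y->",np.degrees(np.arctan2(-d[0],d[1])))
tl=W([(547,101),(541,206)],.014); print("right end",tl,np.hypot(*(tl[0]-tl[1])))
st=W([(262,95),(264,194),(290,97),(288,192)],.05); print("stop top",st)
d1=W([(370,98),(370,195)],.056);d2=W([(457,101),(453,197)],.056); print("crests",d1,d2)
br=np.array([(349,310),(349,340),(458,310),(456,340)])
# bridge top is at TCP z -0.0067 approx
b=ray(p,br/s,o["position"][2]-.0067); print("bridge in tool mm",((b-o["position"])@T*1000).round(1))
hs=ray(p,np.array([(405,321),(405,473)])/s,o["position"][2]+.0293); print("screws in tool",((hs-o["position"])@T*1000).round(1))
```

```text
z 20 thickleg left hyp: [np.float64(204.4), np.float64(209.4), np.float64(215.2), np.float64(217.6)] thin left: [np.float64(204.4), np.float64(206.7), np.float64(212.6), np.float64(217.6)] far [226.  180.9]
186 [(200, np.int64(204)), (201, np.int64(203)), (202, np.int64(203)), (203, np.int64(200)), (204, np.int64(176)), (205, np.int64(143)), (206, np.int64(136)), (207, np.int64(135)), (208, np.int64(132)), (209, np.int64(123)), (210, np.int64(119)), (211, np.int64(117)), (212, np.int64(118)), (213, np.int64(119)), (214, np.int64(116)), (215, np.int64(121)), (216, np.int64(123)), (217, np.int64(119)), (218, np.int64(118)), (219, np.int64(117)), (220, np.int64(117)), (221, np.int64(116)), (222, np.int64(117)), (223, np.int64(117)), (224, np.int64(117)), (225, np.int64(126)), (226, np.int64(140)), (227, np.int64(153)), (228, np.int64(192)), (229, np.int64(203))]
z 28 thickleg left hyp: [np.float64(204.2), np.float64(209.1), np.float64(215.0), np.float64(217.4)] thin left: [np.float64(204.2), np.float64(206.5), np.float64(212.3), np.float64(217.4)] far [225.8 178.4]
183 [(200, np.int64(2
[... 482 characters left out ...]
(117)), (223, np.int64(117)), (224, np.int64(118)), (225, np.int64(127)), (226, np.int64(137)), (227, np.int64(140)), (228, np.int64(141)), (229, np.int64(145))]
yaw rack y-> -12.830339629868512
yaw rack y-> -12.821874043528275
right end [[ 0.49406584 -0.14553408]
 [ 0.41918521 -0.13210778]] 0.07607479881751815
stop top [[0.5321958  0.04819112]
 [0.46996281 0.06408675]
 [0.52726209 0.03040746]
 [0.46798052 0.04738495]]
crests [[ 0.51552555 -0.02124108]
 [ 0.45530409 -0.00821426]] [[ 0.50295645 -0.07585492]
 [ 0.44316059 -0.06310925]]
bridge in tool mm [[ 21.5 -23.5   6.7]
 [  8.2 -24.    6.7]
 [ 21.5  21.6   6.7]
 [  8.2  21.2   6.7]]
screws in tool [[ 29.6  -0.3 -29.3]
 [-30.9  -0.3 -29.3]]
```

The pixel profile confirms the thick leg points to the spacer's +y as held (leg 204–209, slot to 215, thin leg 215–217). Next I align the spacer over divider 1.

Emit:
play_rows:
  gripper: [15,15,15,15,15,15,15,15,15]
  delta_pos:
    - [0,0,0]
    - [0.97,-0.32,0]
    - [0.97,-0.32,0]
    - [0.97,-0.32,0]
    - [0,0,0.5]
    - [0,0,1]
    - [0,0,0.8]
    - [0,0,0.3]
    - [0,0,0]
  rotation:
    - [0,0,0.25]
    - [0,0,0]
    - [0,0,0]
    - [0,0,0]
    - [0,0,0]
    - [0,0,0]
    - [0,0,0]
    - [0,0,0]
    - [0,0,0]

```text
clock: 7.35
position: [0.4859, -0.0085, 0.1234]
tool_rot: [0.994, -0.105, -0.002, -0.0]
wrist_force: [-0.1, -0.7, -1.3]
width: 0.0235
grip_force: 35.0
```

```bash
cat > st.py <<'E'
from h import *
o=observe();q=o["position"];yr=np.array([.213,.977,0]);xr=np.array([.977,-.213,0]);T=Ro.from_quat(o["tool_rot"]).as_matrix()
print("t",round(o["clock"],2),"xr,yr,z mm",(np.array([q@xr,q@yr,q[2]])*1000).round(2),"F",np.array([o["wrist_force"]@xr,o["wrist_force"]@yr,o["wrist_force"][2]]).round(1),"yaw",np.degrees(np.arctan2(T[1,0],T[0,0])).round(2),"M",o["torque"].round(2),"tilt",T[2].round(3))
E
python3 st.py
python3 - <<'E'
from h import *
import pickle
o=observe();p=camera_params("wrist");im=snapshot("wrist")[:,:,::-1];ps=camera_params("top");s=snapshot("top")[:,:,::-1]
a=cv2.resize(im,(800,600),interpolation=cv2.INTER_CUBIC);u=proj(ps,o["position"])[0].astype(int);print(u)
a[380:,500:]=cv2.resize(s[u[1]-44:u[1]+44,u[0]-60:u[0]+60],(300,220),interpolation=cv2.INTER_CUBIC)
cv2.imwrite("pics/w3.png",a); pickle.dump((o,p,ps),open("w3.pkl","wb"))
E
```

```text
t 7.35 xr,yr,z mm [476.55  95.16 123.37] F [ 0.1 -0.7 -1.3] yaw -12.1 M [0.   0.06 0.  ] tilt [-0.003  0.    -1.   ]
[267 196]
```

View pics/w3.png

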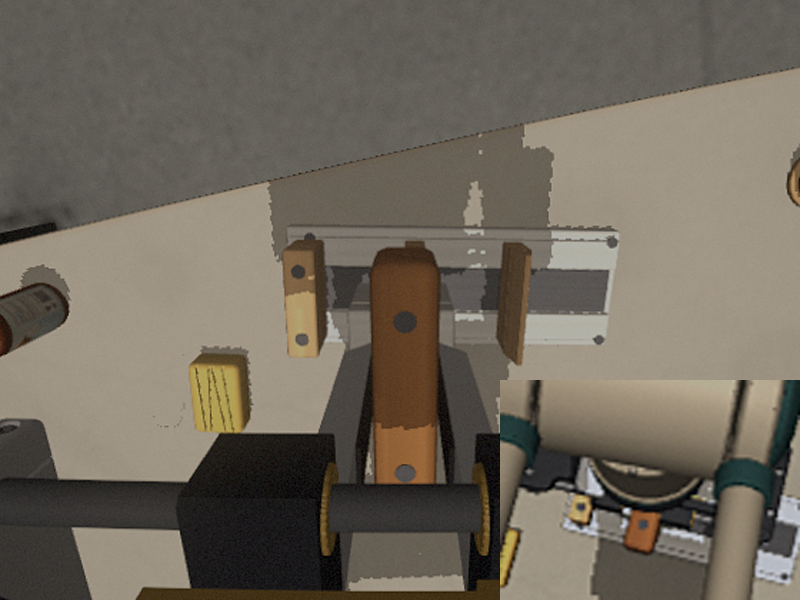

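The wrist view shows the stop at (304,300), divider 2 at (514,300), and divider 1's far end just peeking out above the handle at (415,243), columns 405–425. I'll measure these again from here.

Run:
```python
from h import *
import pickle
o,p,ps=pickle.load(open("w3.pkl","rb")); s=800/560
yr=np.array([.213,.977]);xr=np.array([.977,-.213])
f=lambda pts,z:[(1000*np.array([q@xr,q@yr])).round(1) for q in ray(p,np.array(pts)/s,z)[:,:2]]
print("stop face top",f([(324,243),(318,354)],.05),"d2 crest",f([(505,245),(520,362)],.056),"edges",f([(290,228),(617,231)],.014),f([(617,231),(605,344)],.014))
print("d1 crest",f([(405,243),(415,242),(425,243)],.056))
X=lambda a,b,z:np.r_[(xr*a+yr*b)/1e3,z/1e3]
for b in (83,86,89,92): print(b,[ (proj(p,X(509,b+d,z))[0]*s).round(0) for d,z in((-1.5,56),(1.5,56),(-6,38),(6,38),(-6,14),(6,14))])
im=cv2.resize(snapshot("wrist")[:,:,::-1],(800,600)).astype(int)
for r in (240,243,246): print(r,[tuple(im[r,k]) for k in range(396,436,3)])
```

```text
stop face top [array([513.7, 139.4]), array([448.6, 145.9])] d2 crest [array([514. ,  42.9]), array([446.7,  30. ])] edges [array([516.3, 166.1]), array([515.2, -35. ])] [array([515.2, -35. ]), array([440.2, -36.8])]
d1 crest [array([514.9,  95.7]), array([515.4,  90.4]), array([514.9,  85.1])]
83 [array([432., 254.]), array([426., 254.]), array([438., 248.]), array([417., 248.]), array([435., 240.]), array([416., 240.])]
86 [array([426., 254.]), array([420., 254.]), array([433., 248.]), array([411., 248.]), array([430., 240.]), array([411., 240.])]
89 [array([420., 254.]), array([415., 254.]), array([427., 248.]), array([406., 248.]), array([426., 240.]), array([406., 240.])]
92 [array([415., 254.]), array([409., 254.]), array([422., 248.]), array([401., 247.]), array([421., 240.]), array([401., 240.])]
240 [(np.int64(102), np.int64(111), np.int64(118)), (np.int64(100), np.int64(108), np.int64(115)), (np.int64(99), np.int64(107), np.int64(115)), (np.int64(99), np.int64(108), np.int64(115)), (np.int64(97), np.int64(105), np.int64(112)), (np.int64(96), np.int64(105), np.int64(111)), (
[... 959 characters left out ...]
p.int64(119)), (np.int64(106), np.int64(115), np.int64(122))]
246 [(np.int64(93), np.int64(105), np.int64(113)), (np.int64(92), np.int64(101), np.int64(110)), (np.int64(92), np.int64(101), np.int64(111)), (np.int64(44), np.int64(61), np.int64(76)), (np.int64(32), np.int64(51), np.int64(68)), (np.int64(36), np.int64(54), np.int64(70)), (np.int64(32), np.int64(51), np.int64(69)), (np.int64(38), np.int64(53), np.int64(72)), (np.int64(29), np.int64(46), np.int64(65)), (np.int64(64), np.int64(76), np.int64(88)), (np.int64(108), np.int64(119), np.int64(125)), (np.int64(107), np.int64(116), np.int64(123)), (np.int64(106), np.int64(116), np.int64(122)), (np.int64(106), np.int64(115), np.int64(124))]
```

Emit:
play_rows:
  gripper: [15,15,15,15,15,15,15]
  delta_pos:
    - [0,0.05,0]
    - [0,0,0.3]
    - [0,0,0.35]
    - [0,0,0.35]
    - [0,0,0.25]
    - [0,0,0.2]
    - [0,0,0]
  rotation:
    - [0,0,0]
    - [0,0,0]
    - [0,0,0]
    - [0,0,0]
    - [0,0,0]
    - [0,0,0]
    - [0,0,0]

```text
clock: 8.2
position: [0.4857, -0.0108, 0.0798]
tool_rot: [0.994, -0.106, -0.001, -0.0]
wrist_force: [-0.3, -0.5, -1.2]
width: 0.0236
grip_force: 35.0
```

```bash
python3 st.py
```

```text
t 8.2 xr,yr,z mm [476.84  92.87  79.81] F [-0.2 -0.6 -1.2] yaw -12.15 M [ 0.05  0.03 -0.01] tilt [-0.002  0.    -1.   ]
```

Emit:
play_rows:
  gripper: [15,15,15,15,15,15,15,15,15,15,15]
  delta_pos:
    - [0,-0.07,0]
    - [0,-0.07,0]
    - [0,-0.07,0]
    - [0,-0.07,0]
    - [0,-0.07,0]
    - [0,-0.07,0]
    - [0,-0.07,0]
    - [0,-0.07,0]
    - [0,-0.07,0]
    - [0,-0.07,0]
    - [0,0,0]
  rotation:
    - [0,0,0]
    - [0,0,0]
    - [0,0,0]
    - [0,0,0]
    - [0,0,0]
    - [0,0,0]
    - [0,0,0]
    - [0,0,0]
    - [0,0,0]
    - [0,0,0]
    - [0,0,0]

```text
clock: 9.3
position: [0.4914, 0.0099, 0.0811]
tool_rot: [0.994, -0.106, 0.0, -0.0]
wrist_force: [0.7, -3.2, -1.8]
width: 0.0237
grip_force: 35.0
```

```bash
python3 st.py
```

```text
t 9.3 xr,yr,z mm [477.97 114.36  81.11] F [ 1.3 -3.  -1.8] yaw -12.14 M [-0.72 -0.29 -0.  ] tilt [ 0.001 -0.    -1.   ]
```

Emit:
play_rows:
  gripper: [15,15,15,15]
  delta_pos:
    - [0,-0.04,0]
    - [0,-0.04,0]
    - [0,-0.03,0]
    - [0,0,0]
  rotation:
    - [0,0,0]
    - [0,0,0]
    - [0,0,0]
    - [0,0,0]

```text
clock: 9.7
position: [0.492, 0.0129, 0.0811]
tool_rot: [0.994, -0.106, 0.0, -0.0]
wrist_force: [0.7, -4.1, -0.7]
width: 0.0239
grip_force: 35.0
```

```bash
python3 st.py
```

```text
t 9.7 xr,yr,z mm [477.95 117.37  81.1 ] F [ 1.5 -3.8 -0.7] yaw -12.15 M [-0.74 -0.33 -0.02] tilt [ 0.001 -0.    -1.   ]
```

Emit:
play_rows:
  gripper: [15,15,15]
  delta_pos:
    - [0,-0.03,0]
    - [0,-0.02,0]
    - [0,0,0]
  rotation:
    - [0,0,0]
    - [0,0,0]
    - [0,0,0]

```text
clock: 10.0
position: [0.4921, 0.0143, 0.081]
tool_rot: [0.994, -0.106, 0.0, 0.0]
wrist_force: [2.1, -3.7, -1.4]
width: 0.0237
grip_force: 35.0
```

Emit:
play_rows:
  gripper: [15,15]
  delta_pos:
    - [0,-0.03,0]
    - [0,0,0]
  rotation:
    - [0,0,0]
    - [0,0,0]

```text
clock: 10.2
position: [0.4922, 0.0152, 0.081]
tool_rot: [0.994, -0.106, 0.0, 0.0]
wrist_force: [2.6, -4.1, -0.4]
width: 0.024
grip_force: 35.0
```

```bash
python3 st.py
```

```text
t 10.2 xr,yr,z mm [477.69 119.71  81.02] F [ 3.4 -3.4 -0.4] yaw -12.15 M [-0.9  -0.28 -0.01] tilt [ 0. -0. -1.]
```

Emit:
play_rows:
  gripper: [15,15]
  delta_pos:
    - [0,-0.03,0]
    - [0,0,0]
  rotation:
    - [0,0,0]
    - [0,0,0]

```text
clock: 10.4
position: [0.4924, 0.0161, 0.081]
tool_rot: [0.994, -0.106, 0.0, 0.0]
wrist_force: [1.9, -5.1, -0.8]
width: 0.0239
grip_force: 35.0
```

Emit:
play_rows:
  gripper: [15,15]
  delta_pos:
    - [0,-0.03,0]
    - [0,0,0]
  rotation:
    - [0,0,0]
    - [0,0,0]

```text
clock: 10.6
position: [0.4923, 0.0165, 0.0809]
tool_rot: [0.994, -0.106, -0.0, 0.001]
wrist_force: [1.2, -5.3, -0.2]
width: 0.0236
grip_force: 35.0
```

```bash
python3 st.py
```

```text
t 10.6 xr,yr,z mm [477.5  120.97  80.95] F [ 2.3 -4.9 -0.2] yaw -12.13 M [-1.16 -0.33 -0.1 ] tilt [-0.     0.001 -1.   ]
```

Emit:
play_rows:
  gripper: [15,15]
  delta_pos:
    - [0,-0.03,0]
    - [0,0,0]
  rotation:
    - [0,0,0]
    - [0,0,0]

```text
clock: 10.8
position: [0.4923, 0.0166, 0.081]
tool_rot: [0.994, -0.105, -0.0, 0.001]
wrist_force: [1.2, -6.4, 0.2]
width: 0.024
grip_force: 35.0
```

```bash
python3 st.py
```

```text
t 10.8 xr,yr,z mm [477.48 121.12  80.99] F [ 2.5 -6.   0.2] yaw -12.11 M [-1.6  -0.23 -0.18] tilt [-0.     0.003 -1.   ]
```

Emit:
play_rows:
  gripper: [15,15]
  delta_pos:
    - [0,-0.01,0]
    - [0,0,0]
  rotation:
    - [0,0,0.12]
    - [0,0,0]

```text
clock: 11.0
position: [0.4922, 0.0168, 0.081]
tool_rot: [0.994, -0.111, -0.0, 0.001]
wrist_force: [0.7, -7.4, 0.6]
width: 0.0236
grip_force: 35.0
```

```bash
python3 st.py
```

```text
t 11.0 xr,yr,z mm [477.33 121.3   81.01] F [ 2.3 -7.1  0.6] yaw -12.71 M [-1.62 -0.12 -0.12] tilt [-0.     0.003 -1.   ]
```

Emit:
play_rows:
  gripper: [15,15]
  delta_pos:
    - [0,-0.01,0]
    - [0,0,0]
  rotation:
    - [0,0,0.08]
    - [0,0,0]

```text
clock: 11.2
position: [0.4922, 0.0169, 0.081]
tool_rot: [0.994, -0.114, -0.0, 0.002]
wrist_force: [0.2, -7.7, 1.2]
width: 0.0239
grip_force: 35.0
```

```bash
python3 st.py
```

```text
t 11.2 xr,yr,z mm [477.27 121.34  81.04] F [ 1.9 -7.4  1.2] yaw -13.07 M [-1.75 -0.04  0.05] tilt [-0.001  0.003 -1.   ]
```

Contact is flush: motion has stopped and the moment is near zero. I pause here, then back off 4 mm and lift.

Emit:
play_rows:
  gripper: [15,15,15,15,15,15,15,15,15,15,15,15]
  delta_pos:
    - [0,0,0]
    - [0,0,0]
    - [0,0,0]
    - [0,0,0]
    - [0,0,0]
    - [0,0,0]
    - [0,0,0]
    - [0,0,0]
    - [0,0,0]
    - [0,0,0]
    - [0,0,0]
    - [0,0,0]
  rotation:
    - [0,0,0]
    - [0,0,0]
    - [0,0,0]
    - [0,0,0]
    - [0,0,0]
    - [0,0,0]
    - [0,0,0]
    - [0,0,0]
    - [0,0,0]
    - [0,0,0]
    - [0,0,0]
    - [0,0,0]

```text
clock: 12.4
position: [0.4922, 0.0169, 0.081]
tool_rot: [0.994, -0.114, -0.0, 0.002]
wrist_force: [-0.6, -7.9, 1.2]
width: 0.0236
grip_force: 35.0
```

```bash
sed -i 's/\[.213,.977,0\]/[.225,.974,0]/; s/\[.977,-.213,0\]/[.974,-.225,0]/' st.py; python3 st.py
```

```text
t 12.4 xr,yr,z mm [475.6  127.19  81.05] F [ 1.2 -7.8  1.2] yaw -13.07 M [-1.7  -0.07  0.08] tilt [-0.001  0.003 -1.   ]
```

Emit:
play_rows:
  gripper: [15,15,15]
  delta_pos:
    - [0,0.1,0]
    - [0,0.08,0]
    - [0,0,0]
  rotation:
    - [0,0,0]
    - [0,0,0]
    - [0,0,0]

```text
clock: 12.7
position: [0.4905, 0.0139, 0.0805]
tool_rot: [0.993, -0.115, -0.001, -0.001]
wrist_force: [0.7, 0.1, -1.6]
width: 0.0239
grip_force: 35.0
```

```bash
python3 st.py
```

```text
t 12.7 xr,yr,z mm [474.58 123.91  80.53] F [ 0.7  0.3 -1.6] yaw -13.2 M [-0.03  0.05  0.03] tilt [-0.002 -0.001 -1.   ]
```

Emit:
play_rows:
  gripper: [15,15,15,15,15,15,15,15,15,15]
  delta_pos:
    - [0,0.02,-0.1]
    - [0,0,-0.3]
    - [0,0,-0.6]
    - [0,0,-0.6]
    - [0,0.3,0]
    - [0,0.7,0]
    - [0,0.9,0]
    - [0,0.6,0]
    - [0,0.26,0]
    - [0,0,0]
  rotation:
    - [0,0,0]
    - [0,0,0]
    - [0,0,0]
    - [0,0,0]
    - [0,0,0]
    - [0,0,0]
    - [0,0,0]
    - [0,0,0]
    - [0,0,0]
    - [0,0,0]

```text
clock: 13.7
position: [0.4721, -0.0689, 0.1286]
tool_rot: [0.993, -0.115, -0.0, -0.0]
wrist_force: [0.2, 0.1, -0.9]
width: 0.0235
grip_force: 35.0
```

```bash
python3 st.py
python3 - <<'E'
from h import *
import pickle
o=observe();p=camera_params("wrist");im=snapshot("wrist")[:,:,::-1]
cv2.imwrite("pics/w4.png",cv2.resize(im,(800,600),interpolation=cv2.INTER_CUBIC)); pickle.dump((o,p),open("w4.pkl","wb"))
E
```

```text
t 13.7 xr,yr,z mm [475.33  39.13 128.64] F [ 0.2  0.1 -0.9] yaw -13.26 M [ 0.04 -0.01 -0.05] tilt [-0.001 -0.    -1.   ]
```

View pics/w4.png

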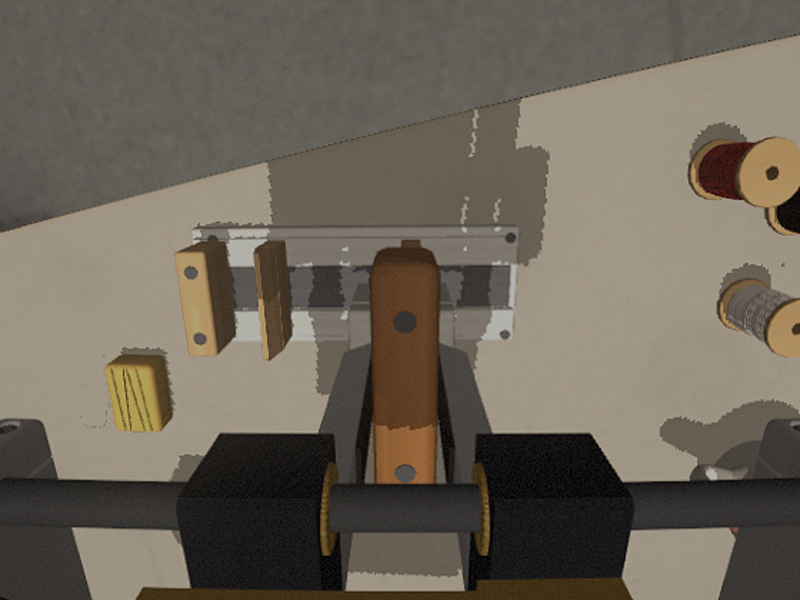

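Divider 1 now stands near the stop (265,300). Divider 2's far end peeks out at (411,243), columns 402–420, above the handle. I'll compute its position.

Run:
```python
from h import *
import pickle
o,p=pickle.load(open("w4.pkl","rb")); s=800/560
yr=np.array([.225,.974]);xr=np.array([.974,-.225])
f=lambda pts,z:[(1000*np.array([q@xr,q@yr])).round(1) for q in ray(p,np.array(pts)/s,z)[:,:2]]
print("rail far/near",f([(194,228),(517,228)],.014),f([(517,228),(513,340)],.014))
X=lambda a,b,z:np.r_[(xr*a+yr*b)/1e3,z/1e3]
for b in (32,35,38,41): print(b,[ (proj(p,X(507,b+d,z))[0]*s).round(0) for d,z in((-6,38),(6,38),(-6,14),(6,14))])
im=cv2.imread("pics/w4.png").astype(int)
for r in (243,246): print(r,[im[r,k].sum() for k in range(390,436,2)])
# TCP ground: spacer bridge cols
q=o["position"]; print("stop face",f([(232,243),(220,352)],.05)) 
print("d1 crest",f([(256,245),(263,358)],.056))
```

```text
rail far/near [array([515.6, 171.7]), array([514.3, -30.4])] [array([514.3, -30.4]), array([439.4, -32.3])]
32 [array([428., 248.]), array([407., 248.]), array([426., 241.]), array([407., 241.])]
35 [array([423., 248.]), array([402., 248.]), array([422., 241.]), array([403., 241.])]
38 [array([418., 248.]), array([397., 248.]), array([417., 241.]), array([398., 241.])]
41 [array([413., 248.]), array([392., 248.]), array([412., 241.]), array([393., 241.])]
243 [np.int64(362), np.int64(340), np.int64(356), np.int64(356), np.int64(361), np.int64(341), np.int64(142), np.int64(164), np.int64(178), np.int64(179), np.int64(175), np.int64(181), np.int64(179), np.int64(159), np.int64(157), np.int64(249), np.int64(370), np.int64(348), np.int64(346), np.int64(353), np.int64(360), np.int64(353), np.int64(352)]
246 [np.int64(300), np.int64(305), np.int64(302), np.int64(311), np.int64(310), np.int64(287), np.int64(109), np.int64(154), np.int64(145), np.int64(172), np.int64(171), np.int64(180), np.int64(171), np.int64(162), np.int64(142), np.int64(185), np.int64(306), np.int64(351), np.int64(346), np.int64(344), np.int64(347), np.int64(355), np.int64(344)]
stop face [array([512.4, 135.2]), array([447.1, 149.6])]
d1 crest [array([512.2, 119.9]), array([445.9, 122.2])]
```

Emit:
play_rows:
  gripper: [15,15,15,15,15,15,15]
  delta_pos:
    - [0,0,0.3]
    - [0,0,0.35]
    - [0,0,0.35]
    - [0,0,0.3]
    - [0,0,0.2]
    - [0,0,0.1]
    - [0,0,0]
  rotation:
    - [0,0,0]
    - [0,0,0]
    - [0,0,0]
    - [0,0,0]
    - [0,0,0]
    - [0,0,0]
    - [0,0,0]

```text
clock: 14.45
position: [0.4724, -0.068, 0.0805]
tool_rot: [0.993, -0.114, -0.0, -0.0]
wrist_force: [-0.3, -0.1, -1.5]
width: 0.0236
grip_force: 35.0
```

```bash
python3 st.py
```

```text
t 14.45 xr,yr,z mm [475.41  40.06  80.47] F [-0.2 -0.1 -1.5] yaw -13.15 M [0.07 0.03 0.02] tilt [-0.001  0.    -1.   ]
```

Emit:
play_rows:
  gripper: [15,15,15,15,15,15,15,15,15,15,15,15]
  delta_pos:
    - [0,-0.05,0]
    - [0,-0.07,0]
    - [0,-0.1,0]
    - [0,-0.1,0]
    - [0,-0.1,0]
    - [0,-0.1,0]
    - [0,-0.1,0]
    - [0,-0.1,0]
    - [0,-0.1,0]
    - [0,-0.1,0]
    - [0,-0.1,0]
    - [0,-0.1,0]
  rotation:
    - [0,0,0]
    - [0,0,0]
    - [0,0,0]
    - [0,0,0]
    - [0,0,0]
    - [0,0,0]
    - [0,0,0]
    - [0,0,0]
    - [0,0,0]
    - [0,0,0]
    - [0,0,0]
    - [0,0,0]

```text
clock: 15.65
position: [0.4805, -0.0352, 0.081]
tool_rot: [0.993, -0.114, 0.0, 0.0]
wrist_force: [-0.6, -3.9, -0.0]
width: 0.0235
grip_force: 35.0
```

```bash
python3 st.py
```

```text
t 15.65 xr,yr,z mm [475.9   73.84  81.02] F [ 0.3 -3.9 -0. ] yaw -13.15 M [-0.85  0.08  0.06] tilt [ 0.  0. -1.]
```

Emit:
play_rows:
  gripper: [15,15,15,15,15,15,15,15]
  delta_pos:
    - [0,-0.07,0]
    - [0,-0.07,0]
    - [0,-0.07,0]
    - [0,-0.07,0]
    - [0,-0.05,0]
    - [0,-0.03,0]
    - [0,0,0]
    - [0,0,0]
  rotation:
    - [0,0,0]
    - [0,0,0]
    - [0,0,0]
    - [0,0,0]
    - [0,0,0]
    - [0,0,0]
    - [0,0,0]
    - [0,0,0]

```text
clock: 16.45
position: [0.4828, -0.0247, 0.0809]
tool_rot: [0.993, -0.115, 0.0, -0.0]
wrist_force: [0.3, -3.1, -0.3]
width: 0.0234
grip_force: 35.0
```

```bash
python3 st.py
```

```text
t 16.45 xr,yr,z mm [475.8   84.58  80.92] F [ 1.  -3.  -0.3] yaw -13.17 M [-0.68 -0.04  0.07] tilt [ 0. -0. -1.]
```

Emit:
play_rows:
  gripper: [15,15,15,15]
  delta_pos:
    - [0,-0.04,0]
    - [0,-0.04,0]
    - [0,-0.03,0]
    - [0,0,0]
  rotation:
    - [0,0,0]
    - [0,0,0]
    - [0,0,0]
    - [0,0,0]

```text
clock: 16.85
position: [0.4835, -0.0215, 0.0809]
tool_rot: [0.993, -0.114, 0.0, -0.0]
wrist_force: [-0.0, -3.6, -0.1]
width: 0.0236
grip_force: 35.0
```

```bash
cat > av.py <<'E'
from h import *
yr=np.array([.225,.974,0]);L=[]
for i in range(5):
    o=observe(); L.append([o["position"]@yr*1e3,o["wrist_force"]@yr,o["torque"][0],o["torque"][2]]); snapshot("top")
print("t",o["clock"],"y Fy Mx Mz",np.mean(L,0).round(2),np.std(L,0).round(2))
E
python3 av.py; python3 st.py
```

```text
t 17.05 y Fy Mx Mz [ 8.781e+01 -2.980e+00 -7.600e-01  5.000e-02] [0.02 0.4  0.02 0.02]
t 17.1 xr,yr,z mm [475.73  87.79  80.9 ] F [ 1.1 -2.4 -0.8] yaw -13.16 M [-0.77 -0.1   0.06] tilt [-0. -0. -1.]
```

Emit:
play_rows:
  gripper: [15,15,15]
  delta_pos:
    - [0,-0.02,0]
    - [0,-0.02,0]
    - [0,0,0]
  rotation:
    - [0,0,0]
    - [0,0,0]
    - [0,0,0]

```text
clock: 17.4
position: [0.4837, -0.0205, 0.0809]
tool_rot: [0.993, -0.114, -0.0, 0.0]
wrist_force: [0.3, -3.1, -1.7]
width: 0.024
grip_force: 35.0
```

```bash
python3 av.py
```

```text
t 17.6 y Fy Mx Mz [ 8.889e+01 -3.040e+00 -8.400e-01  7.000e-02] [0.01 0.39 0.03 0.04]
```

Emit:
play_rows:
  gripper: [15,15]
  delta_pos:
    - [0,-0.015,0]
    - [0,0,0]
  rotation:
    - [0,0,0]
    - [0,0,0]

```text
clock: 17.85
position: [0.4838, -0.02, 0.0809]
tool_rot: [0.993, -0.114, -0.0, 0.0]
wrist_force: [0.7, -3.8, -0.4]
width: 0.0237
grip_force: 35.0
```

```bash
python3 av.py
```

```text
t 18.05 y Fy Mx Mz [ 8.935e+01 -3.070e+00 -8.300e-01  6.000e-02] [0.   0.42 0.03 0.03]
```

Emit:
play_rows:
  gripper: [15,15]
  delta_pos:
    - [0,-0.01,0]
    - [0,0,0]
  rotation:
    - [0,0,0]
    - [0,0,0]

```text
clock: 18.3
position: [0.4839, -0.0197, 0.0809]
tool_rot: [0.993, -0.114, -0.0, 0.0]
wrist_force: [0.7, -3.6, -1.8]
width: 0.0234
grip_force: 35.0
```

```bash
python3 av.py
```

```text
t 18.5 y Fy Mx Mz [ 8.964e+01 -3.370e+00 -8.500e-01  7.000e-02] [0.01 0.3  0.02 0.01]
```

Emit:
play_rows:
  gripper: [15,15]
  delta_pos:
    - [0,-0.01,0]
    - [0,0,0]
  rotation:
    - [0,0,0]
    - [0,0,0]

```text
clock: 18.75
position: [0.4839, -0.0195, 0.0809]
tool_rot: [0.993, -0.115, -0.0, 0.0]
wrist_force: [0.2, -3.7, -2.9]
width: 0.0238
grip_force: 35.0
```

```bash
python3 av.py
```

```text
t 18.95 y Fy Mx Mz [ 8.994e+01 -3.460e+00 -8.500e-01  6.000e-02] [0.01 0.59 0.01 0.03]
```

Emit:
play_rows:
  gripper: [15,15]
  delta_pos:
    - [0,-0.01,0]
    - [0,0,0]
  rotation:
    - [0,0,0]
    - [0,0,0]

```text
clock: 19.2
position: [0.4839, -0.0194, 0.0809]
tool_rot: [0.993, -0.114, -0.0, 0.0]
wrist_force: [-0.7, -4.6, -1.7]
width: 0.0241
grip_force: 35.0
```

```bash
python3 av.py
```

```text
t 19.4 y Fy Mx Mz [ 9.001e+01 -4.820e+00 -1.090e+00  5.000e-02] [0.01 0.36 0.03 0.02]
```

Emit:
play_rows:
  gripper: [15,15]
  delta_pos:
    - [0,-0.01,0]
    - [0,0,0]
  rotation:
    - [0,0,0]
    - [0,0,0]

```text
clock: 19.65
position: [0.484, -0.0193, 0.081]
tool_rot: [0.993, -0.114, -0.0, 0.001]
wrist_force: [-0.5, -5.1, -2.0]
width: 0.0237
grip_force: 35.0
```

```bash
python3 av.py
```

```text
t 19.85 y Fy Mx Mz [ 9.007e+01 -5.530e+00 -1.300e+00  8.000e-02] [0.01 0.5  0.03 0.03]
```

Contact at y = 90.0 mm, as expected (127.0 − 37), with about 2 N over sliding. I pause, back off, lift and check.

Emit:
play_rows:
  gripper: [15,15,15,15,15,15,15,15,15,15,15]
  delta_pos:
    - [0,0,0]
    - [0,0,0]
    - [0,0,0]
    - [0,0,0]
    - [0,0,0]
    - [0,0,0]
    - [0,0,0]
    - [0,0,0]
    - [0,0.08,0]
    - [0,0.08,0]
    - [0,0,0]
  rotation:
    - [0,0,0]
    - [0,0,0]
    - [0,0,0]
    - [0,0,0]
    - [0,0,0]
    - [0,0,0]
    - [0,0,0]
    - [0,0,0]
    - [0,0,0]
    - [0,0,0]
    - [0,0,0]

```text
clock: 21.0
position: [0.4826, -0.0228, 0.0809]
tool_rot: [0.993, -0.115, -0.0, -0.001]
wrist_force: [-0.0, -0.2, -1.2]
width: 0.0239
grip_force: 35.0
```

```bash
python3 av.py; python3 st.py
```

```text
t 21.2 y Fy Mx Mz [8.625e+01 1.200e-01 4.000e-02 1.000e-02] [0.11 0.34 0.02 0.03]
t 21.25 xr,yr,z mm [475.64  86.01  80.95] F [ 0.5 -0.1 -1.3] yaw -13.16 M [ 0.05 -0.02  0.  ] tilt [-0. -0. -1.]
```

Emit:
play_rows:
  gripper: [15,15,15,15,15,15,15,15,15,15]
  delta_pos:
    - [0,0,-0.1]
    - [0,0,-0.4]
    - [0,0,-0.8]
    - [0,0,-1]
    - [-0.6,0.2,0]
    - [-0.9,0.35,0]
    - [-0.9,0.35,0]
    - [-0.9,0.35,0]
    - [-0.4,0.1,0]
    - [0,0,0]
  rotation:
    - [0,0,0]
    - [0,0,0]
    - [0,0,0]
    - [0,0,0]
    - [0,0,0]
    - [0,0,0]
    - [0,0,0]
    - [0,0,0]
    - [0,0,0]
    - [0,0,0]

```text
clock: 22.25
position: [0.3646, -0.0375, 0.1502]
tool_rot: [0.993, -0.115, 0.0, -0.0]
wrist_force: [0.3, -0.4, -1.6]
width: 0.0236
grip_force: 35.0
```

Emit:
play_rows:
  gripper: [15,15,15,15,15,15,15]
  delta_pos:
    - [0,0,0.5]
    - [0,0,0.9]
    - [0,0,0.9]
    - [0,0,0.4]
    - [0,0,0.2]
    - [0,0,0.1]
    - [0,0,0]
  rotation:
    - [0,0,0]
    - [0,0,0]
    - [0,0,0]
    - [0,0,0]
    - [0,0,0]
    - [0,0,0]
    - [0,0,0]

```text
clock: 22.95
position: [0.3668, -0.0379, 0.0601]
tool_rot: [0.993, -0.114, 0.0, 0.0]
wrist_force: [-0.1, 0.4, -1.5]
width: 0.0238
grip_force: 35.0
```

```bash
python3 st.py
python3 - <<'E'
from h import *
import pickle
o=observe();p=camera_params("wrist");im=snapshot("wrist")[:,:,::-1]
cv2.imwrite("pics/w5.png",cv2.resize(im,(800,600),interpolation=cv2.INTER_CUBIC)); pickle.dump((o,p),open("w5.pkl","wb"))
E
```

```text
t 22.95 xr,yr,z mm [365.78  45.63  60.1 ] F [-0.2  0.3 -1.5] yaw -13.14 M [0.06 0.01 0.03] tilt [ 0.001  0.    -1.   ]
```

View pics/w5.png

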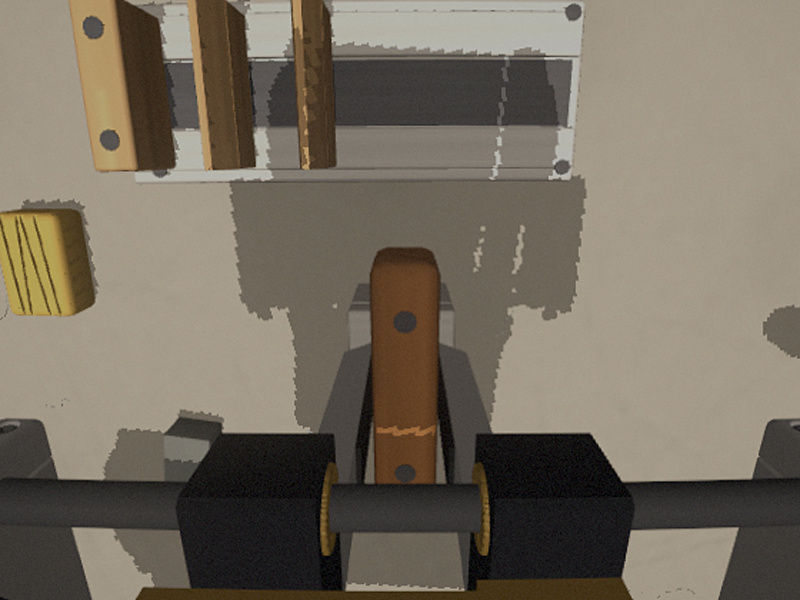

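The view shows the stop, divider 1 and divider 2 evenly spaced, with right foot edges at (175,166), (253,168) and (335,166). The spacer is held clear of the table and free of other things, with the grey block at (190,440) well away from it.

Run:
```python
from h import *
import pickle
o,p=pickle.load(open("w5.pkl","rb")); s=800/560
yr=np.array([.225,.974]);xr=np.array([.974,-.225])
f=lambda pts,z:[(1000*np.array([q@xr,q@yr])).round(1) for q in ray(p,np.array(pts)/s,z)[:,:2]]
print("feet z14",f([(175,166),(253,168),(335,166)],.014),"z38",f([(175,166),(253,168),(335,166)],.038))
print("crest",f([(206,169),(305,168)],.056),"stop top face",f([(138,170)],.05),"rail end",f([(573,180)],.014))
```

```text
feet z14 [array([445. , 152.9]), array([443.6, 116.2]), array([444.2,  78.1])] z38 [array([445.4, 141.5]), array([444.2, 108.7]), array([444.7,  74.6])]
crest [array([444.5, 121.1]), array([444.5,  83.4])] stop top face [array([444.3, 150.9])] rail end [array([437.8, -32.6])]
```

Emit:
play_rows:
  gripper: [15,15,15,15]
  delta_pos:
    - [0,0,0.1]
    - [0,0,0.06]
    - [0,0,0.04]
    - [0,0,0]
  rotation:
    - [0,0,0]
    - [0,0,0]
    - [0,0,0]
    - [0,0,0]

```text
clock: 23.4
position: [0.3656, -0.0377, 0.0539]
tool_rot: [0.993, -0.115, 0.0, 0.0]
wrist_force: [0.0, -0.2, -1.2]
width: 0.024
grip_force: 35.0
```

```bash
python3 st.py
```

```text
t 23.4 xr,yr,z mm [364.6   45.52  53.93] F [ 0.1 -0.2 -1.2] yaw -13.16 M [0.02 0.01 0.03] tilt [ 0.  0. -1.]
```

Spacings measure about 37 mm each, as they should. Next I set the spacer down gently.

Emit:
play_rows:
  gripper: [15,15,15]
  delta_pos:
    - [0,0,0.03]
    - [0,0,0.02]
    - [0,0,0]
  rotation:
    - [0,0,0]
    - [0,0,0]
    - [0,0,0]

```text
clock: 23.7
position: [0.3658, -0.0377, 0.0527]
tool_rot: [0.993, -0.115, 0.0, 0.0]
wrist_force: [-0.2, 0.8, 3.3]
width: 0.0239
grip_force: 35.0
```

```bash
python3 st.py
```

```text
t 23.7 xr,yr,z mm [364.82  45.55  52.75] F [-0.4  0.7  3.3] yaw -13.15 M [ 0.06  0.15 -0.02] tilt [ 0.  0. -1.]
```

Touching down with about 4.5 N. I release and retreat straight up.

Emit:
play_rows:
  gripper: [26,30,36,44,52,60,60,60]
  delta_pos:
    - [0,0,0]
    - [0,0,0]
    - [0,0,0]
    - [0,0,0]
    - [0,0,0]
    - [0,0,0]
    - [0,0,0]
    - [0,0,0]
  rotation:
    - [0,0,0]
    - [0,0,0]
    - [0,0,0]
    - [0,0,0]
    - [0,0,0]
    - [0,0,0]
    - [0,0,0]
    - [0,0,0]

```text
clock: 24.5
position: [0.3657, -0.0377, 0.0524]
tool_rot: [0.993, -0.115, 0.0, 0.0]
wrist_force: [-0.8, 0.5, 0.8]
width: 0.0601
grip_force: 0.0
```

Emit:
play_rows:
  gripper: [60,60,60,60,60,60,60,60]
  delta_pos:
    - [0,0,-0.2]
    - [0,0,-0.5]
    - [0,0,-1]
    - [0,0,-1]
    - [0,0,-1]
    - [0,0,-1]
    - [0,0,0]
    - [0,0,0]
  rotation:
    - [0,0,0]
    - [0,0,0]
    - [0,0,0]
    - [0,0,0]
    - [0,0,0]
    - [0,0,0]
    - [0,0,0]
    - [0,0,0]

```text
clock: 25.3
position: [0.3658, -0.0378, 0.1939]
tool_rot: [0.993, -0.114, 0.001, 0.0]
wrist_force: [0.1, 0.5, -0.4]
width: 0.0599
grip_force: 0.0
```

```bash
python3 st.py
python3 - <<'E'
from h import *
# numeric check: handle still upright at expected place (orange-brown mask at z=.082)
o=observe();p=camera_params("wrist");im=snapshot("wrist")[:,:,::-1]; cv2.imwrite("pics/w6.png",im)
x,y=np.array([.974,-.225,0]),np.array([.225,.974,0]); c=x*.3648+y*.0455
P=proj(p,[c+x*a/1e3+y*b/1e3+[0,0,.082] for a,b in((50,12),(50,-12),(-50,-12),(-50,12))])
h=cv2.cvtColor(im,cv2.COLOR_BGR2HSV); m=((h[...,0]<18)&(h[...,1]>130)).astype(np.uint8)
k=np.zeros_like(m);cv2.fillPoly(k,[P.astype(int)],1)
n,l,st,ce=cv2.connectedComponentsWithStats(m); i=[j for j in range(1,n) if st[j,4]>300]
print(P.round(), "fill",m[k>0].mean(),[(st[j].tolist()) for j in i]); print(o["width"],o["wrist_force"])
E
```

```text
t 25.3 xr,yr,z mm [364.76  45.52 193.87] F [-0.   0.5 -0.4] yaw -13.15 M [0.03 0.02 0.03] tilt [ 0.001  0.    -1.   ]
[[270. 148.]
 [298. 148.]
 [297. 254.]
 [272. 254.]] fill 0.8431167016072676 [[471, 0, 37, 26, 461], [271, 146, 25, 106, 2441], [538, 228, 22, 58, 796]]
0.059855853710876095 [ 0.09592098  0.45291304 -0.37795499]
```

```bash
python3 -c "
from bench import *
print(sign_off())"
```

```text
the job is handed in; nothing more can be done
None
```

Both dividers are set with the spacer (spacings measured about 37 and 38 mm in the last image; 37 mm is the target), the spacer stands upright on the table beside the rack, and the job is handed in at about 25 s.

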